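Inspect the idler wheels of a tube conveyor

ROBOT

A 6-joint arm with a two-finger parallel gripper is mounted at the origin on a cart in front of the work surface, level with it; the furniture and walls round the work are solid. World frame = base frame: x ahead of the robot, y to its left, z up, the work surface at z = 0. Lengths are in m, angles in rad, forces in N, time in s.
With the tool pointing down it reaches from about 0.3 to 0.875 m from the base axis. Payload 6.4 kg.
Tool frame: the origin (TCP) lies at the centre of the arm's flange, where the gripper is bolted on; the fingertips stand 173 mm ahead of it and the grasp point (between the pads) lies 155 mm ahead of it; z points along the fingers, y is the line along which they close (so a half turn about z gives the same grasp; the last joint's range is limited). The gripper opens to 85 mm and grips with 20 to 120 N. Pads are 22 mm wide; open, the fingers measure 114 mm over their backs; the gripper's body (76 mm by 85 mm) begins 54 mm behind the grasp point. The pads swing forward as they close: fully open they stand 13 mm farther back than shut.
Start: joints at [-1.367, 0.181, 1.607, -0, 1.354, -0.206], TCP at [0.229, -0.527, 0.405] pointing down, gripper open.
Joint ranges: [-2.99, 2.99], [-0.89, 2.07], [0.3, 2.58], [-1.14, 4.28], [0, 2.63], [-3.12, 3.12]. Speed limits (rad/s): [2.57, 2.57, 3.01, 3.14, 3.14, 3.14].

INTERFACE

Orientations are given as a unit quaternion [w, x, y, z].
In Python, from bench import get_obs, camera, get_calibration, hand_in gives the robot as it stands. The module is installed in compiled form; this text tells all that it offers.
- The arm moves only by the tool drive_tool, never from a script. Its argument "increments" is a list of rows, each a list of 2 entries, a list of its own where there are three numbers: the shift along the tool's x, y, z normalised to -1 to 1, where 1 is 250 mm, then the turn about the tool's z normalised to -1 to 1, where 1 is 90 degrees. A call has exactly 8 rows; each row is the pose to reach, as a shift and turn from the pose commanded when the call began, along the tool's axes at that moment; what a row does not reach only later rows make up. A row lasts 1/8 s, in which the tool goes at most 62.5 mm and 10.7 degrees, less where a joint would pass 70% of its speed; a pose out of reach is approached as far as the arm can. A call with a number of a shift or a turn outside -1 to 1 is refused whole. A call with a gripper value outside its range is refused whole. "claw" is the closure, from 0 (fully open) to 1 (shut), set as the call begins (left out, the last holds). The fingers move at their own pace and stop on an object; the grip force is fixed at half the most. Time passes only in rows, so rows that repeat a pose let the fingers close, or fill a call up. It gives the time, the measured TCP pose, the force and the opening at its end, in the units of the state.
- get_obs(): the state, without advancing time (a new reading comes with each control period).
- camera(name): name is "side" or "top" or "wrist"; returns the picture (400x640x3 uint8, blue, green, red); there is no depth.
- get_calibration(name): a dict with "K" (3x3 intrinsics, pixels), "origin" and "orientation" of the camera in the world. Camera axes: x right, y down, z forward; pixel columns grow to the right and rows downward; lengths in m; the calibration is good to about 2 mm. A picture is of the moment at which its call begins: read the wrist's pose just before it. get_calibration takes no time and is no camera call; for the wrist camera it gives the pose at the moment of the call.
- hand_in(): hands the job in, once; it reports no verdict.
The state is a dict: "time_s": time; "q": joint angles; "dq": joint speeds; "joint_efforts": joint torques, N m; "eef_pos": TCP position; "eef_rot": TCP orientation; "wrist_force": force on the tool from outside, world axes, zero at the start; "torque": the same for the moment, N m; "opening": opening from 0.0 (shut) to 1.0 (fully open).
Only numpy, scipy, OpenCV 4.12 (cv2) and the standard library are available. Lean on these libraries where they do the work, as an engineer would, in place of code of your own. Each camera call takes 0.05 s, during which the arm holds its last target. There are 200 camera calls.

TASK

Some spare idler wheel units for the tube conveyor have come, each standing in its blue transit cup. Before you move any of them elsewhere, give every wheel about a quarter turn on its axle, either way, to feel whether it runs freely or sticks; then stand the units whose wheels run freely upright in the turquoise basket just left of the cups (not the other one at the far right) and put those that stick into the red reject box. Finally nest all four empty cups into one upright stack on the bench, and leave the timer and the wooden pen block where they are.

Things in the scene. Friction and masses are not known exactly. Their poses are not given: they have to be found in the camera images.
- unit_1: idler wheel unit, loose in its cup, all alike, may be absent; 0.31 kg, 92 mm tall. Origin: centre of the foot's underside, z up the axle. Steel foot 38 mm wide, 15 high; grey wheel 56 mm wide at 54-70 mm height; black hub on the wheel (one part with it; turn and lift by it) 26 mm wide at 70-92 mm. Orange pointer fixed to the post at 48-51 mm, along +x to 36 mm; white mark on the wheel
- unit_1_wheel (a joint): angle of the wheel on its axle, rad, anticlockwise from above; 0: white mark over the pointer; starts within 0.05 of 0. A good wheel turns on and on (0.006 N m) while foot and pointer stay; a bad one sticks within 0.25 either way, then foot and cup turn along with it. Nothing springs back
- cup_1: tapered blue transit cup, 48 mm high, outside 66 mm across the rim and 48 mm across the foot, wall 3 mm, inside floor 4 mm up, 0.12 kg, loose; all four are always there, one may be empty. Origin: centre of the underside, z up. Nested cups sit about 16 mm higher each
- unit_2: idler wheel unit, loose in its cup, all alike, may be absent; 0.31 kg, 92 mm tall. Origin: centre of the foot's underside, z up the axle. Steel foot 38 mm wide, 15 high; grey wheel 56 mm wide at 54-70 mm height; black hub on the wheel (one part with it; turn and lift by it) 26 mm wide at 70-92 mm. Orange pointer fixed to the post at 48-51 mm, along +x to 36 mm; white mark on the wheel
- unit_2_wheel (a joint): angle of the wheel on its axle, rad, anticlockwise from above; 0: white mark over the pointer; starts within 0.05 of 0. A good wheel turns on and on (0.006 N m) while foot and pointer stay; a bad one sticks within 0.25 either way, then foot and cup turn along with it. Nothing springs back
- cup_2: tapered blue transit cup, 48 mm high, outside 66 mm across the rim and 48 mm across the foot, wall 3 mm, inside floor 4 mm up, 0.12 kg, loose; all four are always there, one may be empty. Origin: centre of the underside, z up. Nested cups sit about 16 mm higher each
- unit_3: idler wheel unit, loose in its cup, all alike, may be absent; 0.31 kg, 92 mm tall. Origin: centre of the foot's underside, z up the axle. Steel foot 38 mm wide, 15 high; grey wheel 56 mm wide at 54-70 mm height; black hub on the wheel (one part with it; turn and lift by it) 26 mm wide at 70-92 mm. Orange pointer fixed to the post at 48-51 mm, along +x to 36 mm; white mark on the wheel
- unit_3_wheel (a joint): angle of the wheel on its axle, rad, anticlockwise from above; 0: white mark over the pointer; starts within 0.05 of 0. A good wheel turns on and on (0.006 N m) while foot and pointer stay; a bad one sticks within 0.25 either way, then foot and cup turn along with it. Nothing springs back
- cup_3: tapered blue transit cup, 48 mm high, outside 66 mm across the rim and 48 mm across the foot, wall 3 mm, inside floor 4 mm up, 0.12 kg, loose; all four are always there, one may be empty. Origin: centre of the underside, z up. Nested cups sit about 16 mm higher each
- unit_4: idler wheel unit, loose in its cup, all alike, may be absent; 0.31 kg, 92 mm tall. Origin: centre of the foot's underside, z up the axle. Steel foot 38 mm wide, 15 high; grey wheel 56 mm wide at 54-70 mm height; black hub on the wheel (one part with it; turn and lift by it) 26 mm wide at 70-92 mm. Orange pointer fixed to the post at 48-51 mm, along +x to 36 mm; white mark on the wheel
- unit_4_wheel (a joint): angle of the wheel on its axle, rad, anticlockwise from above; 0: white mark over the pointer; starts within 0.05 of 0. A good wheel turns on and on (0.006 N m) while foot and pointer stay; a bad one sticks within 0.25 either way, then foot and cup turn along with it. Nothing springs back
- cup_4: tapered blue transit cup, 48 mm high, outside 66 mm across the rim and 48 mm across the foot, wall 3 mm, inside floor 4 mm up, 0.12 kg, loose; all four are always there, one may be empty. Origin: centre of the underside, z up. Nested cups sit about 16 mm higher each
- keep_basket: turquoise slotted basket to the left of the cups, for the good units (a like one at the far right is not meant), fixed to the bench, 172 x 252 mm outside at the rim, 69 mm high; clear inside 144 (x) by 224 (y) mm, floor 3 mm up. Origin: centre of the underside, y along its long side, z up.
- reject_box: open red plastic box for the bad units, fixed to the bench, 160 (x) by 200 (y) by 60 mm, walls and floor 4 mm. Origin: centre of the underside, z up.
- timer: white bench timer, 60 x 68 x 21 mm, loose bystander behind the cups; origin at the centre of its underside.
- pen_block: small wooden pen block, 34 x 34 x 56 mm, loose bystander behind the cups; origin at the centre of its underside.
Mind the look-alikes: they are no part of the job. Leave any pink look-alike of the unit_3 alone.

How it is judged:
By the outcome, as a careful person would: the job done as asked, in the order asked, and still so for the second after the job is handed in, with the robot touching nothing.
Of unit_1, unit_2, unit_3, unit_4 only 3 to 4 are there at a start; the rules pass over those that are not, and their reading is None.
At some moment in a run one of cup_1, cup_2, cup_3, cup_4 may be knocked a few centimetres aside while the robot is not near it.
It also fails if it takes over 210 s, if anything falls off the work surface, if the arm or the gripper's body presses on something with over 40 N, if the wrist force passes 120 N, or if a joint passes its speed limit or range.

## Working session

There is one attempt and no reset: what is moved stays moved. The work goes in short steps, Python scripts to look and compute and a tool call to move; the robot and the scene stay as the last step left them, time stands still between calls to the robot, and variables do not carry over. Pictures are saved under pics/ and viewed, on a budget of 14 in all, crops included, one or two more only if the job needs it, and the job is handed in when it is done.

Besides the shell and the picture viewer there is one more tool, called after "Call:" as name(argument=value, ...) on one line, values as JSON. drive_tool: Moves the arm, as the interface text tells. Its arguments: {"type":"object","properties":{"increments":{"type":"array","items":{"type":"array"}},"claw":{"type":"number"}},"required":["increments"]}

```bash
mkdir -p pics; cat > h.py <<'E'
import numpy as np, cv2
from bench import *
from scipy.spatial.transform import Rotation as R
def rot(q): return R.from_quat([q[1],q[2],q[3],q[0]])
def proj(cal,p):
    c=rot(cal["orientation"]).inv().apply(np.atleast_2d(p)-np.array(cal["origin"])); k=c@np.array(cal["K"]).T; return k[:,:2]/k[:,2:]
def ray(cal,uv,z):
    uv=np.atleast_2d(uv).astype(float); d=np.c_[uv,np.ones(len(uv))]@np.linalg.inv(np.array(cal["K"])).T
    d=rot(cal["orientation"]).apply(d); o=np.array(cal["origin"]); return o+d*((z-o[2])/d[:,2])[:,None]
E
python3 - <<'E'
from h import *
o=get_obs(); print({k:np.round(v,3).tolist() for k,v in o.items()})
for n in("top","side"):
    c=get_calibration(n); print(n,np.round(c["K"],1).tolist(),np.round(c["origin"],3),np.round(rot(c["orientation"]).as_matrix(),3).tolist())
    cv2.imwrite(f"pics/{n}0.png",camera(n))
print(rot(o["eef_rot"]).as_matrix().round(3))
c=get_calibration("wrist");print(np.round(c["K"],1).tolist(),np.round(c["origin"],3),np.round(rot(c["orientation"]).as_matrix(),3).tolist())
E
```

```text
{'time_s': 0.0, 'q': [-1.367, 0.182, 1.608, -0.0, 1.354, -0.206], 'dq': [0.0, 0.001, 0.0, 0.001, 0.0, -0.002], 'joint_efforts': [0.001, -44.487, -35.134, -0.0, 0.009, 0.0], 'eef_pos': [0.229, -0.527, 0.404], 'eef_rot': [-0.001, 0.979, 0.203, -0.0], 'wrist_force': [0.291, -0.962, 0.021], 'torque': [0.036, -0.028, -0.026], 'opening': 0.998}
top [[423.0, 0.0, 319.8], [0.0, 423.0, 202.3], [0.0, 0.0, 1.0]] [0.27  0.14  1.721] [[0.025, -0.983, 0.179], [-1.0, -0.028, -0.012], [0.017, -0.179, -0.984]]
side [[485.3, 0.0, 309.9], [0.0, 485.3, 198.9], [0.0, 0.0, 1.0]] [0.049 1.367 0.639] [[-0.913, -0.186, 0.363], [-0.407, 0.367, -0.836], [0.022, -0.912, -0.411]]
[[ 0.917  0.398 -0.   ]
 [ 0.398 -0.917  0.002]
 [ 0.    -0.002 -1.   ]]
[[332.7, 0.0, 322.5], [0.0, 332.7, 198.4], [0.0, 0.0, 1.0]] [ 0.304 -0.494  0.373] [[0.397, -0.869, -0.294], [-0.918, -0.377, -0.125], [-0.002, 0.32, -0.948]]
```

View pics/top0.png

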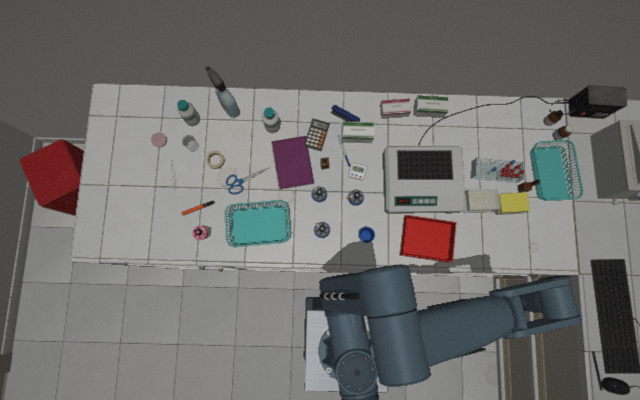

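View pics/side0.png

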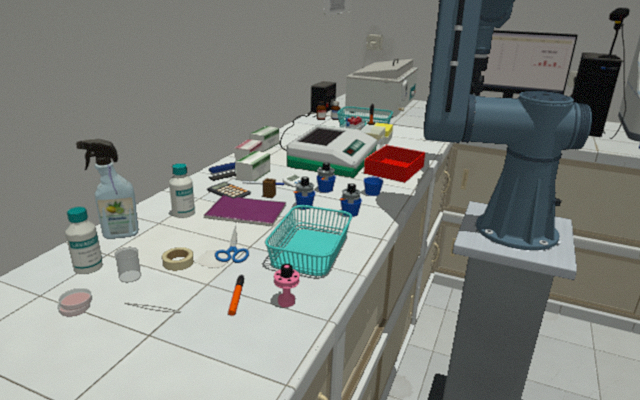

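The top view shows three units in cups at (319,194), (356,197) and (321,229), and an empty cup at (367,234). The turquoise basket left of the cups is at (258,224), and the similar one at the far right, (556,170), is not meant. The red box is at (428,239). The timer is at (357,171), the pen block at (325,162), and the pink look-alike at (201,232) stays untouched. Next is one enlarged crop to confirm, plus positions.

```bash
python3 - <<'E'
from h import *
c=get_calibration("top"); im=cv2.imread("pics/top0.png")
s=im[140:270,215:460]; cv2.imwrite("pics/crop0.png",cv2.resize(s,None,fx=3.2,fy=3.2,interpolation=cv2.INTER_CUBIC))
for n,uv,z in [("u",(319,193),.09),("u",(356,196),.09),("u",(321,228),.09),("cup",(367,234),.045),("pen",(325,161),.056),("timer",(357,171),.02)]: print(n,uv,ray(c,uv,z).round(3))
print("basket rim",ray(c,[(227,203),(289,201),(291,241),(228,246)],.069).round(3).tolist())
print("box rim",ray(c,[(404,217),(455,220),(452,262),(401,256)],.06).round(3).tolist())
E
```

```text
u (319, 193) [[0.604 0.123 0.09 ]]
u (356, 196) [[ 0.597 -0.023  0.09 ]]
u (321, 228) [[0.466 0.112 0.09 ]]
cup (367, 234) [[ 0.453 -0.073  0.045]]
pen (325, 161) [[0.745 0.102 0.056]]
timer (357, 171) [[ 0.717 -0.033  0.02 ]]
basket rim [[0.558, 0.485, 0.069], [0.573, 0.241, 0.069], [0.415, 0.227, 0.069], [0.389, 0.471, 0.069]]
box rim [[0.523, -0.218, 0.06], [0.517, -0.422, 0.06], [0.35, -0.405, 0.06], [0.368, -0.205, 0.06]]
```

View pics/crop0.png

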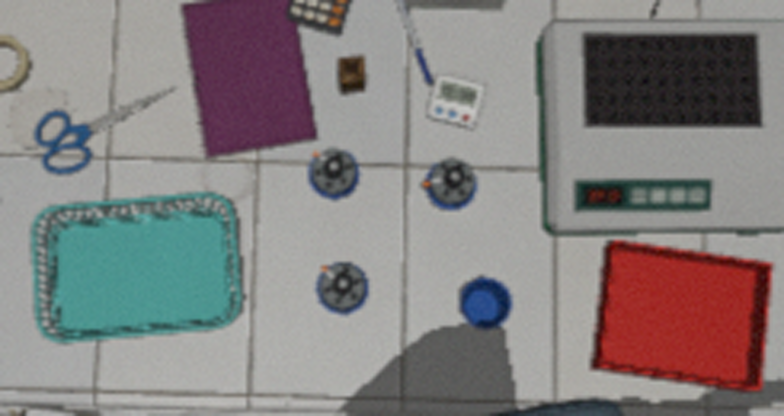

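The crop confirms three grey units with orange pointers and one empty cup, and the pink unit lies outside the area. I'm moving above the near-left unit now.

Call:
drive_tool(increments=[[[0.12, -0.12, 0.02], 0], [[0.24, -0.24, 0.04], 0], [[0.36, -0.37, 0.06], 0], [[0.48, -0.49, 0.08], 0], [[0.6, -0.61, 0.1], 0], [[0.72, -0.73, 0.12], 0], [[0.84, -0.86, 0.14], 0], [[0.938, -0.976, 0.148], 0]], claw=0)

```text
time_s: 1.1
eef_pos: [0.3471, -0.2085, 0.3671]
eef_rot: [-0.0, 0.979, 0.204, -0.0]
wrist_force: [0.5, -1.1, 0.0]
opening: 1.003
```

Call:
drive_tool(increments=[[[0.12, -0.12, 0.02], 0], [[0.24, -0.24, 0.04], 0], [[0.36, -0.37, 0.06], 0], [[0.48, -0.49, 0.08], 0], [[0.6, -0.61, 0.1], 0], [[0.75, -0.76, 0.12], 0], [[0.938, -0.976, 0.148], 0], [[0.938, -0.976, 0.148], 0]])

```text
time_s: 2.1
eef_pos: [0.4648, 0.1103, 0.3299]
eef_rot: [-0.0, 0.979, 0.206, -0.001]
wrist_force: [-0.6, 0.2, 0.4]
opening: 1.001
```

```bash
cat >> h.py <<'E'
def inc(x,y,z,yawdeg=None):
    o=get_obs(); r=rot(o["eef_rot"]); m=r.as_matrix(); p=np.array(o["eef_pos"])
    d=r.inv().apply(np.array([x,y,z])-p)/.25; yaw=np.degrees(np.arctan2(m[1,0],m[0,0]))
    t=0 if yawdeg is None else ((yaw-yawdeg+180)%360-180)/90
    print("pos",p.round(4),"yaw",round(yaw,1),"q6",round(o["q"][5],2),"open",round(o["opening"],3),"t",round(o["time_s"],1),"F",np.round(o["wrist_force"],1),"-> inc",d.round(3),"turn",round(t,3))
def wshot(n):
    c=get_calibration("wrist"); im=camera("wrist"); cv2.imwrite(f"pics/{n}.png",im); np.save(f"pics/{n}.npy",c,allow_pickle=True); return c,im
E
python3 - <<'E'
from h import *
inc(.465,.108,.25); c,im=wshot("w1")
print(proj(c,[[.465,.108,.096],[.465,.108,.048]]).round(0))
c=get_calibration("top"); print(ray(c,[(319.4,192.5),(357.2,195.6),(322.2,228.75)],.096).round(3))
E
```

```text
pos [0.4648 0.1103 0.3299] yaw 23.8 q6 1.14 open 1.001 t 2.1 F [-0.6  0.2  0.4] -> inc [-0.003  0.009  0.32 ] turn 0
[[327. 218.]
 [326. 196.]]
[[ 0.605  0.122  0.096]
 [ 0.597 -0.027  0.096]
 [ 0.463  0.107  0.096]]
```

View pics/w1.png

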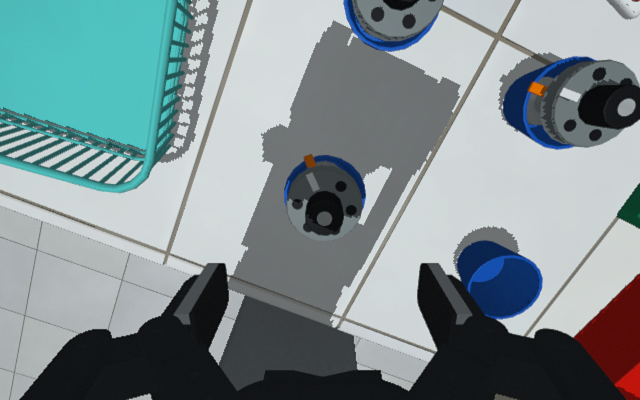

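The hub is at (324,217) against a predicted (327,218), and the pointer at (309,161) lies under the white mark. I'm descending and gripping.

Call:
drive_tool(increments=[[[0, 0, 0.1], 0], [[0, 0, 0.2], 0], [[0, 0, 0.28], 0], [[0, 0, 0.312], 0], [[0, 0, 0.312], 0], [[0, 0, 0.312], 0], [[0, 0, 0.312], 0], [[0, 0, 0.312], 0]], claw=0.3)

```text
time_s: 3.15
eef_pos: [0.4651, 0.1071, 0.2532]
eef_rot: [0.0, 0.979, 0.204, 0.0]
wrist_force: [-0.2, 0.6, -0.4]
opening: 0.699
```

Call:
drive_tool(increments=[[[0, 0, 0], 0], [[0, 0, 0], 0], [[0, 0, 0], 0], [[0, 0, 0], 0], [[0, 0, 0], 0], [[0, 0, 0], 0], [[0, 0, 0], 0], [[0, 0, 0], 0]], claw=1)

```text
time_s: 4.15
eef_pos: [0.4649, 0.1073, 0.253]
eef_rot: [-0.0, 0.979, 0.203, 0.0]
wrist_force: [-1.6, 1.9, 5.6]
opening: 0.282
```

```bash
python3 - <<'E'
from h import *
inc(.465,.108,.25); c,im=wshot("w2"); print(np.round(get_obs()["torque"],3))
E
```

```text
pos [0.4649 0.1073 0.253 ] yaw 23.5 q6 1.14 open 0.282 t 4.2 F [-1.6  1.9  5.6] -> inc [ 0.001 -0.003  0.012] turn 0
[0.537 0.295 0.016]
```

View pics/w2.png

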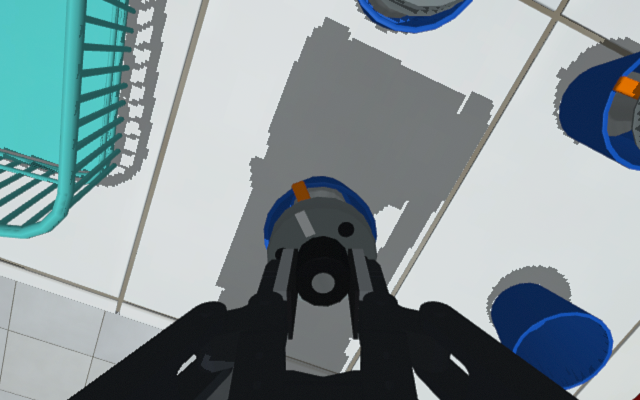

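Call:
drive_tool(increments=[[[0, 0, 0], -0.119], [[0, 0, 0], -0.238], [[0, 0, 0], -0.357], [[0, 0, 0], -0.476], [[0, 0, 0], -0.595], [[0, 0, 0], -0.714], [[0, 0, 0], -0.833], [[0, 0, 0], -1.0]])

```text
time_s: 5.2
eef_pos: [0.4653, 0.1069, 0.253]
eef_rot: [0.001, 0.577, 0.817, 0.0]
wrist_force: [0.7, 0.4, 2.5]
opening: 0.278
```

```bash
python3 - <<'E'
from h import *
inc(.465,.108,.253,113); c,im=wshot("C_after"); print(np.round(get_obs()["torque"],3))
E
```

```text
pos [0.4653 0.1069 0.253 ] yaw 109.5 q6 -0.36 open 0.278 t 5.2 F [0.7 0.4 2.5] -> inc [ 0.004  0.    -0.   ] turn -0.038
[ 0.225 -0.346  0.013]
```

Call:
drive_tool(increments=[[[0, 0, 0], 0], [[0, 0, 0], 0], [[0, 0, 0], 0], [[0, 0, -0.05], 0], [[0, 0, -0.15], 0], [[0, 0, -0.25], 0], [[0, 0, -0.312], 0], [[0, 0, -0.312], 0]], claw=0.2)

```text
time_s: 6.25
eef_pos: [0.4653, 0.1071, 0.3322]
eef_rot: [0.001, 0.579, 0.815, 0.001]
wrist_force: [0.2, -0.1, -0.8]
opening: 0.797
```

```bash
python3 - <<'E'
from h import *
inc(.605,.121,.253,113.5); c,im=wshot("C_open"); t=camera("top"); cv2.imwrite("pics/top1.png",t)
def box(i,p,r=60): x,y=map(int,p); return cv2.resize(i[max(0,y-r):y+r,max(0,x-r):x+r],(260,260),interpolation=cv2.INTER_CUBIC)
a=cv2.imread("pics/C_after.png")
cv2.imwrite("pics/m1.png",np.hstack([cv2.resize(a[130:330,180:500],(416,260)),cv2.resize(im,(416,260))])[:,:800])
E
```

```text
pos [0.4653 0.1071 0.3322] yaw 109.2 q6 -0.36 open 0.797 t 6.2 F [ 0.2 -0.1 -0.8] -> inc [-0.131  0.545  0.318] turn -0.048
```

View pics/m1.png

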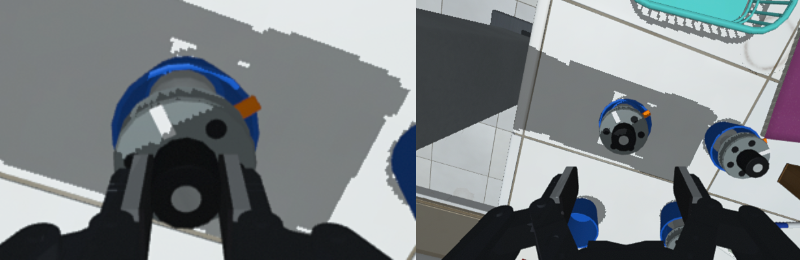

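The wheel kept its mark with the gripper while the pointer stayed behind by about 85°, so the near-left unit (C) runs freely. Next is the far-left unit (A), whose hub is at about (525,263) in the last wrist picture.

```bash
python3 - <<'E'
from h import *
c=np.load("pics/C_open.npy",allow_pickle=True).item(); p=ray(c,(525,263),.096)[0]; print(p); inc(.605,.121,.253); inc(p[0],p[1],.253)
E
```

```text
[0.61038351 0.12051068 0.096     ]
pos [0.4646 0.1071 0.3302] yaw 109.2 q6 -0.36 open 0.797 t 6.3 F [-0.3  1.  -0.8] -> inc [-0.132  0.549  0.309] turn 0
pos [0.4646 0.1071 0.3302] yaw 109.2 q6 -0.36 open 0.797 t 6.3 F [-0.3  1.  -0.8] -> inc [-0.141  0.569  0.309] turn 0
```

Call:
drive_tool(increments=[[[-0.035, 0.14, 0], 0], [[-0.07, 0.28, 0], 0], [[-0.105, 0.42, 0], 0], [[-0.137, 0.559, 0], 0], [[-0.137, 0.559, 0.1], 0], [[-0.137, 0.559, 0.2], 0], [[-0.137, 0.559, 0.309], 0], [[-0.137, 0.559, 0.309], 0]], claw=0.3)

```text
time_s: 7.35
eef_pos: [0.6063, 0.1206, 0.2494]
eef_rot: [-0.003, 0.579, 0.815, -0.002]
wrist_force: [0.7, 0.6, -0.1]
opening: 0.699
```

Call:
drive_tool(increments=[[[0, 0, 0], 0], [[0, 0, 0], 0], [[0, 0, 0], 0], [[0, 0, 0], 0], [[0, 0, 0], 0], [[0, 0, 0], 0], [[0, 0, 0], 0], [[0, 0, 0], 0]], claw=1)

```text
time_s: 8.35
eef_pos: [0.6088, 0.1207, 0.255]
eef_rot: [0.001, 0.579, 0.815, 0.001]
wrist_force: [0.6, 0.3, 6.7]
opening: 0.278
```

Call:
drive_tool(increments=[[[0, 0, 0], 0.119], [[0, 0, 0], 0.238], [[0, 0, 0], 0.357], [[0, 0, 0], 0.476], [[0, 0, 0], 0.595], [[0, 0, 0], 0.714], [[0, 0, 0], 0.833], [[0, 0, 0], 1.0]])

```text
time_s: 9.35
eef_pos: [0.6082, 0.1211, 0.2548]
eef_rot: [-0.0, 0.98, 0.201, 0.0]
wrist_force: [-2.6, 2.2, 7.9]
opening: 0.278
```

```bash
python3 - <<'E'
from h import *
inc(.597,-.027,.253); c,im=wshot("A_after"); print(np.round(get_obs()["torque"],3))
E
```

```text
pos [0.6082 0.1211 0.2548] yaw 23.1 q6 1.17 open 0.278 t 9.3 F [-2.6  2.2  7.9] -> inc [-0.274  0.527  0.007] turn 0
[ 0.443  0.475 -0.052]
```

Call:
drive_tool(increments=[[[0, 0, 0], 0], [[0, 0, 0], 0], [[0, 0, 0], 0], [[0, 0, -0.05], 0], [[0, 0, -0.15], 0], [[0, 0, -0.25], 0], [[0, 0, -0.312], 0], [[0, 0, -0.312], 0]], claw=0.2)

```text
time_s: 10.4
eef_pos: [0.6086, 0.1207, 0.3333]
eef_rot: [0.0, 0.979, 0.203, 0.002]
wrist_force: [0.4, 0.2, 0.2]
opening: 0.798
```

```bash
python3 - <<'E'
from h import *
inc(.597,-.027,.253); c,im=wshot("A_open"); print(proj(c,[[.597,-.027,.096]]))
a=cv2.imread("pics/A_after.png")
cv2.imwrite("pics/m2.png",np.hstack([a[130:400,180:480],im])[:,:800] if 0 else np.hstack([cv2.resize(a[130:330,180:500],(320,200)),im[:200],])[:,:800] if 0 else np.hstack([cv2.resize(a[130:330,180:500],(320,200)),cv2.resize(im,(480,300))[:200]]))
E
```

```text
pos [0.6086 0.1207 0.3333] yaw 23.5 q6 1.17 open 0.798 t 10.4 F [0.4 0.2 0.2] -> inc [-0.279  0.523  0.321] turn 0
[[500.9377817  304.63124625]]
```

View pics/m2.png

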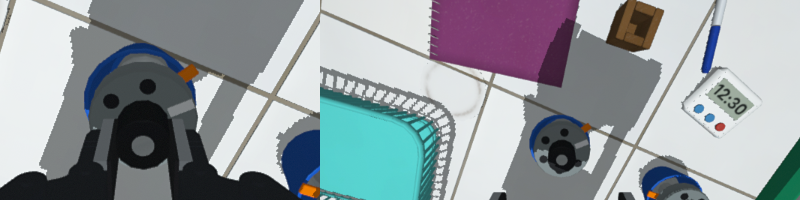

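On unit A the pointer stayed near the mark and swung with the gripper, and the torque was higher too. A sticks. Next is unit B.

Call:
drive_tool(increments=[[[-0.07, 0.13, 0], 0], [[-0.14, 0.26, 0], 0], [[-0.21, 0.4, 0], 0], [[-0.279, 0.523, 0], 0], [[-0.279, 0.523, 0.08], 0], [[-0.279, 0.523, 0.15], 0], [[-0.279, 0.523, 0.15], 0], [[-0.279, 0.523, 0.15], 0]], claw=0.3)

```text
time_s: 11.45
eef_pos: [0.5963, -0.0261, 0.2937]
eef_rot: [-0.0, 0.979, 0.204, -0.0]
wrist_force: [0.2, 0.2, 0.1]
opening: 0.7
```

```bash
python3 - <<'E'
from h import *
inc(.597,-.027,.254); c,im=wshot("B0"); print(proj(c,[[.597,-.027,.096]]))
h=im[120:340,200:460]; m=(h.max(2)<45).astype(np.uint8)
cv2.imwrite("pics/m3.png",cv2.resize(im,(512,320)))
E
```

```text
pos [ 0.5963 -0.0261  0.2937] yaw 23.6 q6 0.92 open 0.7 t 11.4 F [0.2 0.2 0.1] -> inc [0.001 0.004 0.159] turn 0
[[325.14969767 241.57201058]]
```

View pics/m3.png

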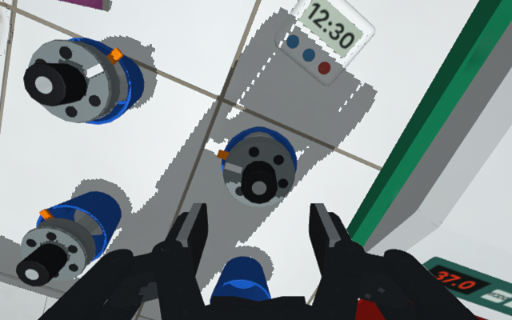

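Unit B's hub is at (324,235), about 3 mm forward of the prediction, with the pointer at the left under the mark.

Call:
drive_tool(increments=[[[0.012, 0, 0.05], 0], [[0.012, 0, 0.1], 0], [[0.012, 0, 0.15], 0], [[0.012, 0, 0.16], 0], [[0.012, 0, 0.16], 0], [[0.012, 0, 0.16], 0], [[0.012, 0, 0.16], 0], [[0.012, 0, 0.16], 0]])

```text
time_s: 12.5
eef_pos: [0.5991, -0.0259, 0.2543]
eef_rot: [0.0, 0.979, 0.203, 0.0]
wrist_force: [-0.4, 0.2, 1.1]
opening: 0.702
```

Call:
drive_tool(increments=[[[0, 0, 0], 0], [[0, 0, 0], 0], [[0, 0, 0], 0], [[0, 0, 0], 0], [[0, 0, 0], 0], [[0, 0, 0], 0], [[0, 0, 0], 0], [[0, 0, 0], 0]], claw=1)

```text
time_s: 13.5
eef_pos: [0.5991, -0.0258, 0.2542]
eef_rot: [0.0, 0.979, 0.203, 0.0]
wrist_force: [-1.3, 0.4, 5.6]
opening: 0.275
```

Call:
drive_tool(increments=[[[0, 0, 0], -0.119], [[0, 0, 0], -0.238], [[0, 0, 0], -0.357], [[0, 0, 0], -0.476], [[0, 0, 0], -0.595], [[0, 0, 0], -0.714], [[0, 0, 0], -0.833], [[0, 0, 0], -1.0]])

```text
time_s: 14.5
eef_pos: [0.5996, -0.0262, 0.2543]
eef_rot: [0.001, 0.577, 0.817, 0.0]
wrist_force: [1.5, -0.1, 2.6]
opening: 0.276
```

```bash
python3 - <<'E'
from h import *
inc(.597,-.027,.253); c,im=wshot("B_after"); print(np.round(get_obs()["torque"],3))
cv2.imwrite("pics/m4.png",np.hstack([cv2.resize(im[130:330,180:500],(416,260)),cv2.resize(camera("top")[140:270,215:460],None,fx=2,fy=2)[:260,:384]]))
E
```

```text
pos [ 0.5996 -0.0262  0.2543] yaw 109.5 q6 -0.58 open 0.276 t 14.5 F [ 1.5 -0.1  2.6] -> inc [ 0.001 -0.011  0.005] turn 0
[-0.061 -0.278  0.04 ]
```

View pics/m4.png

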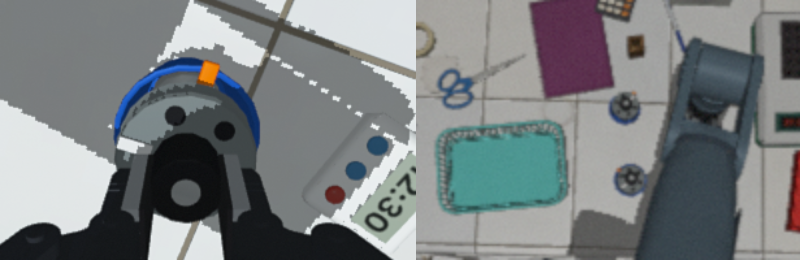

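On unit B the mark stayed with the gripper at the left and the pointer is now roughly 85° away, so it runs freely. Totals: B and C are good, A is bad. B is already gripped, so I'm lifting it and carrying it to the basket.

Call:
drive_tool(increments=[[[0, 0, -0.04], 0], [[0, 0, -0.1], 0], [[0, 0, -0.18], 0], [[0, 0, -0.26], 0], [[0, 0, -0.34], 0], [[0, 0, -0.42], 0], [[0, 0, -0.49], 0], [[0, 0, -0.52], 0]])

```text
time_s: 15.6
eef_pos: [0.5992, -0.0259, 0.3857]
eef_rot: [0.001, 0.579, 0.815, 0.0]
wrist_force: [-0.2, -0.8, -2.9]
opening: 0.276
```

Call:
drive_tool(increments=[[[0.06, 0.005, 0], 0], [[0.18, 0.015, 0], 0], [[0.3, 0.025, 0], 0], [[0.42, 0.03, 0], 0], [[0.54, 0.04, 0], 0], [[0.66, 0.05, 0], 0], [[0.8, 0.06, 0], 0], [[0.906, 0.067, 0], 0]])

```text
time_s: 16.6
eef_pos: [0.5389, 0.1956, 0.3826]
eef_rot: [-0.001, 0.579, 0.815, -0.001]
wrist_force: [0.3, -0.5, -2.3]
opening: 0.276
```

Call:
drive_tool(increments=[[[0.13, 0.01, 0], 0], [[0.26, 0.02, 0], 0], [[0.4, 0.03, 0], 0], [[0.54, 0.04, 0], 0], [[0.68, 0.05, 0], 0], [[0.8, 0.06, 0], 0], [[0.88, 0.067, 0], 0], [[0.906, 0.067, 0], 0]])

```text
time_s: 17.6
eef_pos: [0.4808, 0.414, 0.3832]
eef_rot: [-0.0, 0.579, 0.816, -0.001]
wrist_force: [1.2, -0.4, -1.6]
opening: 0.28
```

```bash
python3 - <<'E'
from h import *
inc(.480,.412,.253); c,im=wshot("B_carry")
t=camera("side"); cv2.imwrite("pics/m5.png",np.hstack([cv2.resize(im,(400,250)),cv2.resize(t[130:330,210:450],(400,333))[:250]]))
E
```

```text
pos [0.4808 0.414  0.3832] yaw 109.3 q6 0.19 open 0.28 t 17.6 F [ 1.2 -0.4 -1.6] -> inc [-0.006 -0.005  0.521] turn 0
```

View pics/m5.png

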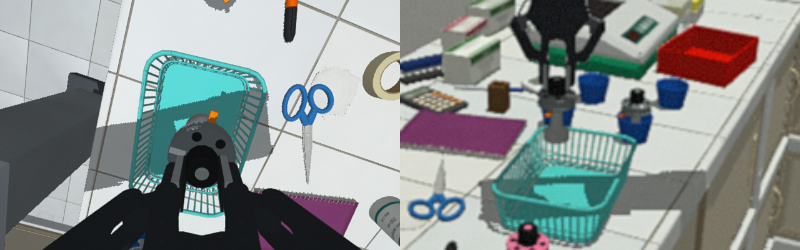

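```bash
python3 - <<'E'
from h import *
c=np.load("pics/B_carry.npy",allow_pickle=True).item()
p=ray(c,np.array([(147,53),(264,51),(131,213),(270,150)])*1.6,.069); print(p.round(3))
E
```

```text
[[0.386 0.469 0.069]
 [0.527 0.521 0.069]
 [0.424 0.213 0.069]
 [0.595 0.396 0.069]]
```

The unit is held at the right place and the cup stayed behind. I'm lowering it, releasing and rising.

Call:
drive_tool(increments=[[[0, 0, 0.1], 0], [[0, 0, 0.2], 0], [[0, 0, 0.3], 0], [[0, 0, 0.39], 0], [[0, 0, 0.46], 0], [[0, 0, 0.5], 0], [[0, 0, 0.516], 0], [[0, 0, 0.518], 0]])

```text
time_s: 18.7
eef_pos: [0.4819, 0.413, 0.2549]
eef_rot: [0.0, 0.579, 0.815, 0.0]
wrist_force: [0.5, 1.0, -2.5]
opening: 0.275
```

Call:
drive_tool(increments=[[[0, 0, 0], 0], [[0, 0, 0], 0], [[0, 0, 0], 0], [[0, 0, -0.03], 0], [[0, 0, -0.12], 0], [[0, 0, -0.25], 0], [[0, 0, -0.33], 0], [[0, 0, -0.33], 0]], claw=0.3)

```text
time_s: 19.7
eef_pos: [0.4822, 0.4133, 0.3392]
eef_rot: [0.001, 0.579, 0.815, 0.002]
wrist_force: [0.3, -0.0, -0.4]
opening: 0.703
```

```bash
python3 - <<'E'
from h import *
inc(.465,.107,.334); c,im=wshot("B_placed"); t=camera("top")
cv2.imwrite("pics/m6.png",np.hstack([cv2.resize(im,(400,250)),cv2.resize(t[140:270,215:423],(400,250))]))
E
```

```text
pos [0.4822 0.4133 0.3392] yaw 109.2 q6 0.19 open 0.703 t 19.7 F [ 0.3 -0.  -0.4] -> inc [-1.135 -0.468  0.018] turn 0
```

View pics/m6.png

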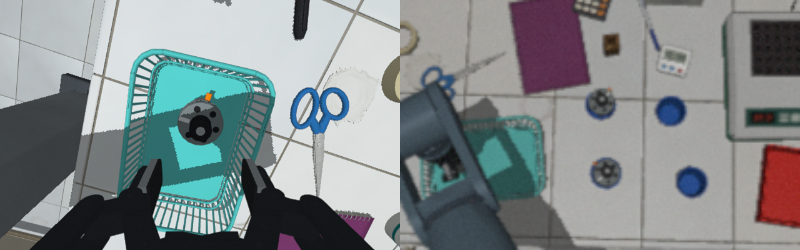

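Unit B stands upright in the basket, and C is unmoved. Next is C.

Call:
drive_tool(increments=[[[-0.15, -0.06, 0], 0], [[-0.3, -0.12, 0], 0], [[-0.45, -0.18, 0], 0], [[-0.6, -0.24, 0], 0], [[-0.7, -0.29, 0], 0], [[-0.8, -0.33, 0], 0], [[-0.9, -0.37, 0], 0], [[-0.98, -0.404, 0.018], 0]])

```text
time_s: 20.8
eef_pos: [0.4663, 0.1473, 0.3311]
eef_rot: [-0.001, 0.58, 0.815, -0.001]
wrist_force: [1.2, 0.6, 0.1]
opening: 0.701
```

```bash
python3 - <<'E'
from h import *
inc(.465,.107,.253); c,im=wshot("C1"); print(proj(c,[[.465,.107,.096]]))
# dark hub mask near prediction
u,v=proj(c,[[.465,.107,.096]])[0].astype(int); h=im[max(0,v-60):v+60,max(0,u-60):u+60]
m=(h.max(2)<50).astype(np.uint8); n,l,s,ct=cv2.connectedComponentsWithStats(m)
for i in range(1,n):
    if s[i,4]>80: print(s[i],ct[i]+[u-60,v-60])
E
```

```text
pos [0.4663 0.1473 0.3311] yaw 109.2 q6 -0.27 open 0.701 t 20.8 F [1.2 0.6 0.1] -> inc [-0.151 -0.057  0.312] turn 0
[[303.21606763 268.15101205]]
[69 21 11 10 83] [317.46987952 233.21686747]
[  40   30   37   44 1133] [301.72109444 258.86407767]
[  0  47  17  73 869] [250.06329114 290.08055236]
```

The hub is where predicted. I'm descending, gripping and lifting.

Call:
drive_tool(increments=[[[-0.07, -0.03, 0], 0], [[-0.151, -0.057, 0], 0], [[-0.151, -0.057, 0.1], 0], [[-0.151, -0.057, 0.2], 0], [[-0.151, -0.057, 0.28], 0], [[-0.151, -0.057, 0.308], 0], [[-0.151, -0.057, 0.31], 0], [[-0.151, -0.057, 0.31], 0]])

```text
time_s: 21.85
eef_pos: [0.4661, 0.1081, 0.2555]
eef_rot: [0.0, 0.579, 0.815, 0.0]
wrist_force: [-0.3, -1.2, -0.1]
opening: 0.699
```

Call:
drive_tool(increments=[[[0, 0, 0], 0], [[0, 0, 0], 0], [[0, 0, 0], 0], [[0, 0, 0], 0], [[0, 0, 0], 0], [[0, 0, 0], 0], [[0, 0, 0], 0], [[0, 0, 0], 0]], claw=1)

```text
time_s: 22.85
eef_pos: [0.4659, 0.108, 0.2557]
eef_rot: [0.0, 0.579, 0.815, 0.0]
wrist_force: [-2.3, -0.5, 6.4]
opening: 0.273
```

Call:
drive_tool(increments=[[[0, 0, -0.04], 0], [[0, 0, -0.1], 0], [[0, 0, -0.18], 0], [[0, 0, -0.26], 0], [[0, 0, -0.34], 0], [[0, 0, -0.42], 0], [[0, 0, -0.49], 0], [[0, 0, -0.52], 0]])

```text
time_s: 23.85
eef_pos: [0.4659, 0.1081, 0.3867]
eef_rot: [0.001, 0.579, 0.815, 0.001]
wrist_force: [-0.1, 0.7, -3.8]
opening: 0.274
```

```bash
python3 - <<'E'
from h import *
inc(.493,.302,.384)
E
```

```text
pos [0.4659 0.1081 0.3867] yaw 109.2 q6 -0.36 open 0.274 t 23.9 F [-0.1  0.7 -3.8] -> inc [0.697 0.357 0.011] turn 0
```

Call:
drive_tool(increments=[[[0.1, 0.05, 0], 0], [[0.22, 0.11, 0], 0], [[0.34, 0.17, 0], 0], [[0.46, 0.235, 0], 0], [[0.57, 0.29, 0], 0], [[0.66, 0.338, 0], 0], [[0.697, 0.357, 0], 0], [[0.697, 0.357, 0], 0]])

```text
time_s: 24.85
eef_pos: [0.4926, 0.3021, 0.3846]
eef_rot: [-0.0, 0.579, 0.815, -0.0]
wrist_force: [0.1, 0.5, -3.6]
opening: 0.273
```

Call:
drive_tool(increments=[[[0, 0, 0.1], 0], [[0, 0, 0.2], 0], [[0, 0, 0.3], 0], [[0, 0, 0.39], 0], [[0, 0, 0.46], 0], [[0, 0, 0.5], 0], [[0, 0, 0.52], 0], [[0, 0, 0.524], 0]])

```text
time_s: 25.85
eef_pos: [0.4931, 0.302, 0.2548]
eef_rot: [0.0, 0.579, 0.815, 0.0]
wrist_force: [-3.5, -0.3, 3.5]
opening: 0.272
```

Call:
drive_tool(increments=[[[0, 0, 0], 0], [[0, 0, 0], 0], [[0, 0, 0], 0], [[0, 0, -0.03], 0], [[0, 0, -0.12], 0], [[0, 0, -0.25], 0], [[0, 0, -0.33], 0], [[0, 0, -0.33], 0]], claw=0.3)

```text
time_s: 26.85
eef_pos: [0.4935, 0.3022, 0.3389]
eef_rot: [0.001, 0.579, 0.815, 0.002]
wrist_force: [-0.0, -0.8, -0.7]
opening: 0.701
```

```bash
python3 - <<'E'
from h import *
inc(.608,.121,.334); c,im=wshot("C_placed"); t=camera("top"); cv2.imwrite("pics/top2.png",t)
cv2.imwrite("pics/m7.png",np.hstack([cv2.resize(im,(400,250)),cv2.resize(t[140:270,215:423],(400,250))]))
E
```

```text
pos [0.4935 0.3022 0.3389] yaw 109.2 q6 0.01 open 0.701 t 26.9 F [-0.  -0.8 -0.7] -> inc [-0.835  0.194  0.02 ] turn 0
```

View pics/m7.png

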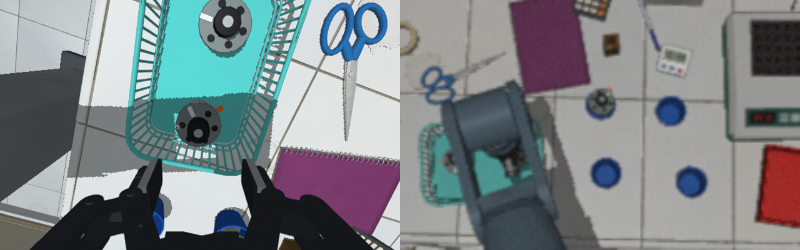

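Unit C stands in the basket, and A is at its old place. Next is A.

Call:
drive_tool(increments=[[[-0.12, 0.03, 0], 0], [[-0.25, 0.06, 0], 0], [[-0.38, 0.09, 0], 0], [[-0.51, 0.12, 0], 0], [[-0.64, 0.15, 0], 0], [[-0.76, 0.175, 0], 0], [[-0.835, 0.194, 0.02], 0], [[-0.835, 0.194, 0.1], 0]])

```text
time_s: 27.95
eef_pos: [0.6079, 0.1199, 0.3109]
eef_rot: [0.001, 0.58, 0.815, 0.0]
wrist_force: [0.1, 0.1, -1.0]
opening: 0.695
```

```bash
python3 - <<'E'
from h import *
P=[.6083,.1208,.096]; inc(P[0],P[1],.255); c,im=wshot("A1"); p=proj(c,[P])[0]; print(p)
u,v=p.astype(int); h=im[max(0,v-60):v+60,max(0,u-60):u+60]
m=(h.max(2)<50).astype(np.uint8); n,l,s,ct=cv2.connectedComponentsWithStats(m)
for i in range(1,n):
    if s[i,4]>300: print(s[i],ct[i]+[u-60,v-60])
E
```

```text
pos [0.6079 0.1199 0.3109] yaw 109.1 q6 -0.33 open 0.695 t 27.9 F [ 0.1  0.1 -1. ] -> inc [0.003 0.002 0.223] turn 0
[323.8704794 229.0628574]
[  44   29   43   50 1469] [327.86589517 222.27910143]
```

Call:
drive_tool(increments=[[[0, 0.006, 0.08], 0], [[0, 0.006, 0.15], 0], [[0, 0.006, 0.2], 0], [[0, 0.006, 0.223], 0], [[0, 0.006, 0.223], 0], [[0, 0.006, 0.223], 0], [[0, 0.006, 0.223], 0], [[0, 0.006, 0.223], 0]])

```text
time_s: 29.0
eef_pos: [0.6088, 0.1212, 0.2562]
eef_rot: [0.0, 0.579, 0.815, 0.0]
wrist_force: [-0.2, -0.5, 0.1]
opening: 0.699
```

Call:
drive_tool(increments=[[[0, 0, 0], 0], [[0, 0, 0], 0], [[0, 0, 0], 0], [[0, 0, 0], 0], [[0, 0, 0], 0], [[0, 0, 0], 0], [[0, 0, 0], 0], [[0, 0, 0], 0]], claw=1)

```text
time_s: 30.0
eef_pos: [0.6089, 0.1213, 0.256]
eef_rot: [0.0, 0.579, 0.815, 0.0]
wrist_force: [1.7, 0.4, 4.2]
opening: 0.276
```

Call:
drive_tool(increments=[[[0, 0, -0.04], 0], [[0, 0, -0.1], 0], [[0, 0, -0.18], 0], [[0, 0, -0.26], 0], [[0, 0, -0.34], 0], [[0, 0, -0.42], 0], [[0, 0, -0.49], 0], [[0, 0, -0.52], 0]])

```text
time_s: 31.0
eef_pos: [0.6089, 0.1212, 0.3875]
eef_rot: [0.001, 0.579, 0.815, 0.001]
wrist_force: [0.4, 0.4, -3.1]
opening: 0.273
```

```bash
python3 - <<'E'
from h import *
inc(.45,-.05,.384); inc(.44,-.312,.384)
E
```

```text
pos [0.6089 0.1212 0.3875] yaw 109.2 q6 -0.33 open 0.273 t 31.0 F [ 0.4  0.4 -3.1] -> inc [-0.438 -0.825  0.012] turn 0
pos [0.6089 0.1212 0.3875] yaw 109.2 q6 -0.33 open 0.273 t 31.0 F [ 0.4  0.4 -3.1] -> inc [-1.415 -1.208  0.012] turn 0
```

Call:
drive_tool(increments=[[[-0.05, -0.1, 0], 0], [[-0.12, -0.22, 0], 0], [[-0.19, -0.35, 0], 0], [[-0.26, -0.48, 0], 0], [[-0.32, -0.6, 0], 0], [[-0.38, -0.72, 0], 0], [[-0.43, -0.8, 0], 0], [[-0.438, -0.825, 0], 0]])

```text
time_s: 32.0
eef_pos: [0.4491, -0.0507, 0.3856]
eef_rot: [-0.0, 0.58, 0.815, -0.0]
wrist_force: [0.4, -0.0, -4.0]
opening: 0.275
```

Call:
drive_tool(increments=[[[-0.1, -0.04, 0], 0], [[-0.23, -0.09, 0], 0], [[-0.38, -0.15, 0], 0], [[-0.53, -0.21, 0], 0], [[-0.68, -0.27, 0], 0], [[-0.83, -0.33, 0], 0], [[-0.94, -0.37, 0], 0], [[-0.977, -0.383, 0], 0]])

```text
time_s: 33.0
eef_pos: [0.4399, -0.3133, 0.3854]
eef_rot: [-0.0, 0.58, 0.815, 0.0]
wrist_force: [0.2, -0.1, -4.0]
opening: 0.27
```

```bash
python3 - <<'E'
from h import *
inc(.44,-.312,.256); c,im=wshot("A_box")
hsv=cv2.cvtColor(im,cv2.COLOR_BGR2HSV); m=((hsv[...,0]<8)|(hsv[...,0]>172))&(hsv[...,1]>150)&(hsv[...,2]>40)
ct=max(cv2.findContours(m.astype(np.uint8),0,2)[0],key=cv2.contourArea); r=cv2.boxPoints(cv2.minAreaRect(ct)); print(r.round(),ray(c,r,.06).round(3))
E
```

```text
pos [ 0.4399 -0.3133  0.3854] yaw 109.1 q6 -1.17 open 0.27 t 33.0 F [ 0.2 -0.1 -4. ] -> inc [0.005 0.002 0.517] turn 0
[[189. 229.]
 [290.  37.]
 [456. 125.]
 [355. 317.]] [[ 0.333 -0.401  0.06 ]
 [ 0.376 -0.209  0.06 ]
 [ 0.533 -0.228  0.06 ]
 [ 0.521 -0.443  0.06 ]]
```

Box centre is about (0.44,-0.31), as estimated. I'm lowering and releasing.

Call:
drive_tool(increments=[[[0, 0, 0.1], 0], [[0, 0, 0.2], 0], [[0, 0, 0.3], 0], [[0, 0, 0.39], 0], [[0, 0, 0.46], 0], [[0, 0, 0.5], 0], [[0, 0, 0.515], 0], [[0, 0, 0.517], 0]])

```text
time_s: 34.05
eef_pos: [0.4399, -0.3122, 0.2568]
eef_rot: [0.0, 0.579, 0.815, -0.0]
wrist_force: [0.8, 0.5, -3.0]
opening: 0.274
```

Call:
drive_tool(increments=[[[0, 0, 0], 0], [[0, 0, 0], 0], [[0, 0, 0], 0], [[0, 0, -0.05], 0], [[0, 0, -0.15], 0], [[0, 0, -0.3], 0], [[0, 0, -0.45], 0], [[0, 0, -0.52], 0]], claw=0.3)

```text
time_s: 35.05
eef_pos: [0.4401, -0.3125, 0.3897]
eef_rot: [0.002, 0.579, 0.815, -0.0]
wrist_force: [0.8, 0.6, 0.0]
opening: 0.703
```

```bash
python3 - <<'E'
from h import *
inc(.44,-.06,.384); c,im=wshot("A_placed"); t=camera("top"); cv2.imwrite("pics/top3.png",t)
cal=get_calibration("top"); hsv=cv2.cvtColor(t,cv2.COLOR_BGR2HSV)
m=((abs(hsv[...,0].astype(int)-110)<12)&(hsv[...,1]>140)&(hsv[...,2]>50)).astype(np.uint8)
n,l,s,ct=cv2.connectedComponentsWithStats(m)
for i in range(1,n):
    if s[i,4]>50: print(s[i],ct[i].round(1),ray(cal,ct[i],.035).round(3))
cv2.imwrite("pics/m8.png",np.hstack([cv2.resize(im,(400,250)),cv2.resize(t[140:270,215:423],(400,250))]))
E
```

```text
pos [ 0.4401 -0.3125  0.3897] yaw 109.2 q6 -1.17 open 0.703 t 35.0 F [0.8 0.6 0. ] -> inc [0.954 0.332 0.019] turn 0
[333 106  26  15 101] [344.6 113.2] [[0.962 0.023 0.035]]
[349 191  14  14 160] [355.5 197.2] [[ 0.603 -0.026  0.035]]
[307 192  14  15 158] [313.5 198.8] [[0.591 0.144 0.035]]
[315 223  14  14 156] [321.8 229.5] [[0.467 0.108 0.035]]
[360 227  14  15 162] [366.4 234.1] [[ 0.453 -0.071  0.035]]
```

View pics/m8.png

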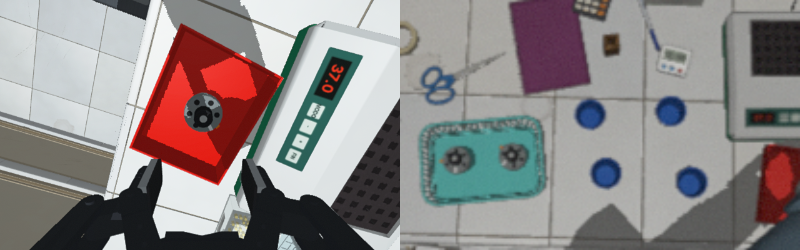

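Unit A is in the red box, and the basket holds two upright units. One cup was knocked: the far-left one is now at (0.591,0.144), 3 cm from before. I'm starting on the cups with the near-left one (0.467,0.108) as the base of the stack, and taking the near-right one first.

Call:
drive_tool(increments=[[[0.1, 0.04, 0], 0], [[0.23, 0.09, 0], 0], [[0.36, 0.15, 0], 0], [[0.5, 0.21, 0.05], 0], [[0.64, 0.26, 0.1], 0], [[0.78, 0.32, 0.17], 0], [[0.86, 0.355, 0.22], 0], [[0.89, 0.366, 0.24], 0]], claw=0)

```text
time_s: 36.15
eef_pos: [0.4517, -0.0696, 0.3241]
eef_rot: [-0.002, 0.578, 0.816, -0.0]
wrist_force: [-0.4, -0.5, 1.2]
opening: 1.001
```

```bash
cat >> h.py <<'E'
def bluemask(im):
    hsv=cv2.cvtColor(im,cv2.COLOR_BGR2HSV); return ((abs(hsv[...,0].astype(int)-110)<12)&(hsv[...,1]>140)&(hsv[...,2]>40)).astype(np.uint8)
def findcup(cam,x,y,z0=0.,n=1,im=None,cal=None):
    "fit the hull of a stack of n cups to the blue blob nearest the guess"
    from scipy.optimize import minimize
    if im is None: cal=get_calibration(cam); im=camera(cam)
    top=z0+.048+.016*(n-1); a=np.linspace(0,2*np.pi,60); C=np.c_[np.cos(a),np.sin(a)]
    def hull(p):
        P=[np.c_[p+r*C,np.full(60,z)] for r,z in((.024,z0),(.033,z0+.048),(.033,top))]
        return cv2.convexHull(proj(cal,np.vstack(P)).astype(np.float32))
    N,l,s,ct=cv2.connectedComponentsWithStats(bluemask(im)); g=proj(cal,[[x,y,z0+.03]])[0]
    k=min((i for i in range(1,N) if s[i,4]>100),key=lambda i:np.hypot(*(ct[i]-g))); M=(l==k).astype(np.uint8)
    def cost(p):
        A=np.zeros(M.shape,np.uint8); cv2.fillConvexPoly(A,np.round(hull(p)*16).astype(np.int32),1,shift=4); return 1-(A&M).sum()/(A|M).sum()
    r=minimize(cost,[x,y],method="Nelder-Mead",options=dict(initial_simplex=[[x,y],[x+.012,y],[x,y+.012]],xatol=2e-4,fatol=1e-4))
    print("cup",r.x.round(4),"iou",round(1-r.fun,3)); return r.x
E
python3 - <<'E'
from h import *
p=findcup("wrist",.453,-.072); inc(p[0],p[1],.2)
for q in[(.453,-.072),(.467,.108),(.591,.144),(.601,-.026)]:
    im=cv2.imread("pics/top3.png"); findcup("top",*q,im=im,cal=get_calibration("top"))
E
```

```text
cup [ 0.4502 -0.0703] iou 0.932
pos [ 0.4518 -0.0697  0.3242] yaw 109.3 q6 -0.75 open 0.999 t 36.2 F [-0.7  1.1 -0.8] -> inc [-0.002 -0.005  0.497] turn 0
cup [ 0.4519 -0.073 ] iou 0.686
cup [0.4681 0.1071] iou 0.653
cup [0.585 0.141] iou 0.684
cup [ 0.603 -0.023] iou 0.705
```

Call:
drive_tool(increments=[[[-0.002, -0.005, 0.12], 0], [[-0.002, -0.005, 0.24], 0], [[-0.002, -0.005, 0.35], 0], [[-0.002, -0.005, 0.43], 0], [[-0.002, -0.005, 0.48], 0], [[-0.002, -0.005, 0.495], 0], [[-0.002, -0.005, 0.495], 0], [[-0.002, -0.005, 0.495], 0]])

```text
time_s: 37.2
eef_pos: [0.4524, -0.073, 0.2034]
eef_rot: [0.001, 0.579, 0.815, 0.0]
wrist_force: [1.2, 0.2, -0.6]
opening: 1.0
```

Call:
drive_tool(increments=[[[0, 0, 0], 0], [[0, 0, 0], 0], [[0, 0, 0], 0], [[0, 0, 0], 0], [[0, 0, 0], 0], [[0, 0, 0], 0], [[0, 0, 0], 0], [[0, 0, 0], 0]], claw=1)

```text
time_s: 38.2
eef_pos: [0.4523, -0.0729, 0.2043]
eef_rot: [0.0, 0.579, 0.815, -0.0]
wrist_force: [-5.9, 2.5, 16.5]
opening: 0.725
```

Call:
drive_tool(increments=[[[0, 0, -0.04], 0], [[0, 0, -0.1], 0], [[0, 0, -0.18], 0], [[0, 0, -0.26], 0], [[0, 0, -0.34], 0], [[0, 0, -0.42], 0], [[0, 0, -0.48], 0], [[0, 0, -0.5], 0]])

```text
time_s: 39.2
eef_pos: [0.4522, -0.0729, 0.329]
eef_rot: [0.001, 0.579, 0.815, 0.0]
wrist_force: [-0.5, -0.7, -0.8]
opening: 0.721
```

```bash
python3 - <<'E'
from h import *
inc(.4675,.1075,.325); c,im=wshot("cupD"); cv2.imwrite("pics/m9.png",cv2.resize(im,(480,300)))
E
```

```text
pos [ 0.4522 -0.0729  0.329 ] yaw 109.2 q6 -0.75 open 0.721 t 39.2 F [-0.5 -0.7 -0.8] -> inc [0.661 0.295 0.015] turn 0
```

View pics/m9.png

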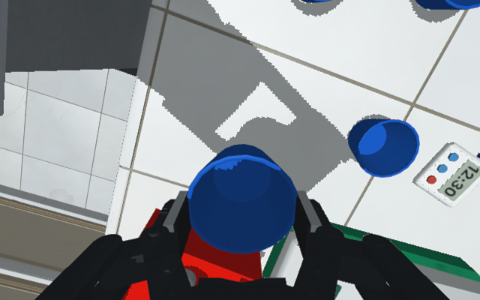

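The cup is held upright, rim at the fingertips. I'm moving it over the base cup and lowering partway.

Call:
drive_tool(increments=[[[0.08, 0.035, 0], 0], [[0.19, 0.085, 0], 0], [[0.31, 0.14, 0], 0], [[0.43, 0.19, 0], 0], [[0.54, 0.24, 0], 0], [[0.62, 0.275, 0], 0], [[0.656, 0.291, 0], 0], [[0.656, 0.291, 0], 0]])

```text
time_s: 40.25
eef_pos: [0.4666, 0.1062, 0.3272]
eef_rot: [-0.0, 0.579, 0.815, -0.0]
wrist_force: [0.4, -0.3, -1.4]
opening: 0.72
```

Call:
drive_tool(increments=[[[0, 0, 0.06], 0], [[0, 0, 0.13], 0], [[0, 0, 0.2], 0], [[0, 0, 0.26], 0], [[0, 0, 0.31], 0], [[0, 0, 0.34], 0], [[0, 0, 0.36], 0], [[0, 0, 0.37], 0]])

```text
time_s: 41.25
eef_pos: [0.4669, 0.106, 0.2352]
eef_rot: [0.0, 0.579, 0.815, 0.0]
wrist_force: [-0.4, -0.2, -1.8]
opening: 0.719
```

Call:
drive_tool(increments=[[[0, 0, 0.01], 0], [[0, 0, 0.02], 0], [[0, 0, 0.03], 0], [[0, 0, 0.04], 0], [[0, 0, 0.05], 0], [[0, 0, 0.053], 0], [[0, 0, 0.053], 0], [[0, 0, 0.053], 0]])

```text
time_s: 42.25
eef_pos: [0.4668, 0.106, 0.2219]
eef_rot: [0.0, 0.579, 0.815, 0.0]
wrist_force: [-0.4, 0.0, -1.7]
opening: 0.722
```

Call:
drive_tool(increments=[[[0, 0, 0], 0], [[0, 0, 0], 0], [[0, 0, 0], 0], [[0, 0, 0], 0], [[0, 0, -0.1], 0], [[0, 0, -0.24], 0], [[0, 0, -0.38], 0], [[0, 0, -0.44], 0]], claw=0)

```text
time_s: 43.25
eef_pos: [0.4673, 0.106, 0.334]
eef_rot: [0.001, 0.579, 0.815, 0.001]
wrist_force: [-0.5, 1.2, -1.1]
opening: 0.998
```

```bash
python3 - <<'E'
from h import *
findcup("wrist",.467,.107,n=2); c,im=wshot("st2"); inc(.588,.142,.33)
E
```

```text
cup [0.4644 0.1088] iou 0.943
pos [0.4673 0.106  0.3333] yaw 109.2 q6 -0.36 open 0.998 t 43.4 F [0.1 0.  0. ] -> inc [-0.023  0.503  0.015] turn 0
```

A two-cup hull fits at IoU 0.94, so the cups are nested. Next is the knocked cup.

Call:
drive_tool(increments=[[[0, 0.06, 0], 0], [[-0.01, 0.15, 0], 0], [[-0.01, 0.25, 0], 0], [[-0.02, 0.35, 0], 0], [[-0.02, 0.43, 0], 0], [[-0.023, 0.48, 0], 0], [[-0.023, 0.503, 0.015], 0], [[-0.023, 0.503, 0.015], 0]])

```text
time_s: 44.35
eef_pos: [0.5872, 0.1419, 0.327]
eef_rot: [-0.001, 0.579, 0.815, -0.001]
wrist_force: [0.1, 0.6, -0.4]
opening: 1.002
```

```bash
python3 - <<'E'
from h import *
p=findcup("wrist",.588,.142); inc(p[0],p[1],.204)
E
```

```text
cup [0.5873 0.1444] iou 0.932
pos [0.587  0.1419 0.3274] yaw 109.2 q6 -0.29 open 1.002 t 44.4 F [-0.2  0.   0.5] -> inc [0.009 0.005 0.493] turn 0
```

Call:
drive_tool(increments=[[[0.009, 0.005, 0.12], 0], [[0.009, 0.005, 0.24], 0], [[0.009, 0.005, 0.35], 0], [[0.009, 0.005, 0.43], 0], [[0.009, 0.005, 0.48], 0], [[0.009, 0.005, 0.498], 0], [[0.009, 0.005, 0.498], 0], [[0.009, 0.005, 0.498], 0]])

```text
time_s: 45.4
eef_pos: [0.5883, 0.1445, 0.2047]
eef_rot: [0.001, 0.579, 0.815, 0.001]
wrist_force: [-0.2, 0.4, -0.2]
opening: 0.997
```

Call:
drive_tool(increments=[[[0, 0, 0], 0], [[0, 0, 0], 0], [[0, 0, 0], 0], [[0, 0, 0], 0], [[0, 0, 0], 0], [[0, 0, 0], 0], [[0, 0, 0], 0], [[0, 0, 0], 0]], claw=1)

```text
time_s: 46.4
eef_pos: [0.5882, 0.1445, 0.2054]
eef_rot: [0.0, 0.579, 0.815, 0.0]
wrist_force: [-3.5, 0.2, 9.7]
opening: 0.722
```

Call:
drive_tool(increments=[[[0, 0, -0.04], 0], [[0, 0, -0.1], 0], [[0, 0, -0.18], 0], [[0, 0, -0.26], 0], [[0, 0, -0.34], 0], [[0, 0, -0.42], 0], [[0, 0, -0.5], 0], [[0, 0, -0.54], 0]])

```text
time_s: 47.4
eef_pos: [0.5882, 0.1445, 0.3406]
eef_rot: [0.001, 0.579, 0.815, 0.001]
wrist_force: [0.6, 0.6, -0.5]
opening: 0.718
```

```bash
python3 - <<'E'
from h import *
inc(.4665,.107,.335)
E
```

```text
pos [0.5882 0.1445 0.3406] yaw 109.2 q6 -0.29 open 0.718 t 47.4 F [ 0.6  0.6 -0.5] -> inc [ 0.018 -0.509  0.021] turn 0
```

Call:
drive_tool(increments=[[[0, -0.06, 0], 0], [[0.01, -0.15, 0], 0], [[0.01, -0.25, 0], 0], [[0.02, -0.35, 0], 0], [[0.026, -0.44, 0], 0], [[0.026, -0.49, 0], 0], [[0.026, -0.511, 0], 0], [[0.026, -0.511, 0], 0]])

```text
time_s: 48.4
eef_pos: [0.4653, 0.1085, 0.3389]
eef_rot: [0.0, 0.579, 0.815, 0.0]
wrist_force: [0.2, 0.6, -1.5]
opening: 0.722
```

Call:
drive_tool(increments=[[[0, 0, 0.06], 0], [[0, 0, 0.13], 0], [[0, 0, 0.2], 0], [[0, 0, 0.25], 0], [[0, 0, 0.29], 0], [[0, 0, 0.32], 0], [[0, 0, 0.34], 0], [[0, 0, 0.35], 0]])

```text
time_s: 49.4
eef_pos: [0.4652, 0.1086, 0.2511]
eef_rot: [0.0, 0.579, 0.815, 0.0]
wrist_force: [0.8, 0.5, -1.0]
opening: 0.721
```

Call:
drive_tool(increments=[[[0, 0, 0.01], 0], [[0, 0, 0.02], 0], [[0, 0, 0.03], 0], [[0, 0, 0.04], 0], [[0, 0, 0.048], 0], [[0, 0, 0.048], 0], [[0, 0, 0.048], 0], [[0, 0, 0.048], 0]])

```text
time_s: 50.4
eef_pos: [0.4651, 0.1086, 0.2393]
eef_rot: [0.0, 0.579, 0.815, 0.0]
wrist_force: [0.7, -0.1, -1.4]
opening: 0.717
```

Call:
drive_tool(increments=[[[0, 0, 0], 0], [[0, 0, 0], 0], [[0, 0, 0], 0], [[0, 0, 0], 0], [[0, 0, -0.1], 0], [[0, 0, -0.24], 0], [[0, 0, -0.35], 0], [[0, 0, -0.37], 0]], claw=0)

```text
time_s: 51.4
eef_pos: [0.4658, 0.1086, 0.3336]
eef_rot: [0.002, 0.579, 0.815, 0.001]
wrist_force: [0.3, 0.5, -0.5]
opening: 1.002
```

```bash
python3 - <<'E'
from h import *
findcup("wrist",.465,.108,n=3); c,im=wshot("st3"); inc(.601,-.025,.33)
E
```

```text
cup [0.4649 0.1092] iou 0.955
pos [0.465  0.1086 0.3317] yaw 109.2 q6 -0.35 open 1.001 t 51.5 F [-0.7  0.2  0.2] -> inc [-0.683  0.338  0.007] turn 0
```

Three are nested (IoU 0.955). Now for the last cup.

Call:
drive_tool(increments=[[[-0.08, 0.04, 0], 0], [[-0.2, 0.1, 0], 0], [[-0.32, 0.16, 0], 0], [[-0.44, 0.22, 0], 0], [[-0.55, 0.27, 0], 0], [[-0.65, 0.32, 0], 0], [[-0.683, 0.338, 0.007], 0], [[-0.683, 0.338, 0.007], 0]])

```text
time_s: 52.5
eef_pos: [0.6009, -0.0255, 0.3285]
eef_rot: [-0.001, 0.58, 0.815, -0.0]
wrist_force: [-0.9, -0.3, -0.3]
opening: 1.002
```

```bash
python3 - <<'E'
from h import *
p=findcup("wrist",.601,-.025); inc(p[0],p[1],.204)
E
```

```text
cup [ 0.5999 -0.0255] iou 0.94
pos [ 0.6006 -0.0249  0.3288] yaw 109.2 q6 -0.57 open 1.001 t 52.5 F [-0.2  0.4 -0. ] -> inc [-0.002 -0.003  0.499] turn 0
```

Call:
drive_tool(increments=[[[-0.002, -0.003, 0.12], 0], [[-0.002, -0.003, 0.24], 0], [[-0.002, -0.003, 0.35], 0], [[-0.002, -0.003, 0.43], 0], [[-0.002, -0.003, 0.48], 0], [[-0.002, -0.003, 0.504], 0], [[-0.002, -0.003, 0.504], 0], [[-0.002, -0.003, 0.504], 0]])

```text
time_s: 53.55
eef_pos: [0.6009, -0.0257, 0.2048]
eef_rot: [0.001, 0.579, 0.815, 0.0]
wrist_force: [0.2, -0.2, 0.0]
opening: 1.003
```

Call:
drive_tool(increments=[[[0, 0, 0], 0], [[0, 0, 0], 0], [[0, 0, 0], 0], [[0, 0, 0], 0], [[0, 0, 0], 0], [[0, 0, 0], 0], [[0, 0, 0], 0], [[0, 0, 0], 0]], claw=1)

```text
time_s: 54.55
eef_pos: [0.6009, -0.0257, 0.2055]
eef_rot: [0.001, 0.579, 0.815, 0.0]
wrist_force: [-3.4, 0.0, 8.4]
opening: 0.721
```

Call:
drive_tool(increments=[[[0, 0, -0.04], 0], [[0, 0, -0.12], 0], [[0, 0, -0.2], 0], [[0, 0, -0.29], 0], [[0, 0, -0.38], 0], [[0, 0, -0.47], 0], [[0, 0, -0.55], 0], [[0, 0, -0.6], 0]])

```text
time_s: 55.55
eef_pos: [0.6007, -0.0256, 0.3561]
eef_rot: [0.001, 0.579, 0.815, 0.0]
wrist_force: [0.5, -0.2, -1.3]
opening: 0.723
```

```bash
python3 - <<'E'
from h import *
inc(.4652,.109,.355)
E
```

```text
pos [ 0.6007 -0.0256  0.3561] yaw 109.2 q6 -0.57 open 0.723 t 55.5 F [ 0.5 -0.2 -1.3] -> inc [ 0.687 -0.335  0.003] turn 0
```

Call:
drive_tool(increments=[[[0.08, -0.04, 0], 0], [[0.2, -0.1, 0], 0], [[0.32, -0.16, 0], 0], [[0.44, -0.22, 0], 0], [[0.55, -0.27, 0], 0], [[0.65, -0.32, 0], 0], [[0.687, -0.335, 0], 0], [[0.687, -0.335, 0], 0]])

```text
time_s: 56.55
eef_pos: [0.465, 0.1092, 0.3542]
eef_rot: [0.0, 0.579, 0.815, 0.0]
wrist_force: [-0.4, 0.6, -1.3]
opening: 0.718
```

Call:
drive_tool(increments=[[[0, 0, 0.06], 0], [[0, 0, 0.13], 0], [[0, 0, 0.2], 0], [[0, 0, 0.25], 0], [[0, 0, 0.29], 0], [[0, 0, 0.32], 0], [[0, 0, 0.34], 0], [[0, 0, 0.348], 0]])

```text
time_s: 57.55
eef_pos: [0.465, 0.1091, 0.2669]
eef_rot: [0.0, 0.579, 0.815, 0.0]
wrist_force: [-0.5, -0.3, -1.4]
opening: 0.72
```

Call:
drive_tool(increments=[[[0, 0, 0.01], 0], [[0, 0, 0.02], 0], [[0, 0, 0.03], 0], [[0, 0, 0.04], 0], [[0, 0, 0.05], 0], [[0, 0, 0.052], 0], [[0, 0, 0.052], 0], [[0, 0, 0.052], 0]])

```text
time_s: 58.55
eef_pos: [0.4652, 0.1089, 0.2545]
eef_rot: [0.0, 0.579, 0.815, 0.0]
wrist_force: [-0.5, -1.6, 5.4]
opening: 0.723
```

Seated, with light contact. I'm releasing, rising, and moving off toward the right so the top view is clear.

Call:
drive_tool(increments=[[[0, 0, 0], 0], [[0, 0, 0], 0], [[0, 0, 0], 0], [[0, 0, 0], 0], [[0, 0, -0.1], 0], [[0, 0, -0.24], 0], [[0, 0, -0.4], 0], [[0, 0, -0.5], 0]], claw=0)

```text
time_s: 59.55
eef_pos: [0.4652, 0.1091, 0.381]
eef_rot: [0.001, 0.579, 0.815, 0.001]
wrist_force: [-0.5, -0.6, -0.9]
opening: 0.998
```

Call:
drive_tool(increments=[[[-0.1, -0.03, 0], 0], [[-0.23, -0.06, 0], 0], [[-0.36, -0.1, 0], 0], [[-0.5, -0.15, 0], 0], [[-0.64, -0.2, 0], 0], [[-0.78, -0.25, 0], 0], [[-0.9, -0.28, 0], 0], [[-0.95, -0.3, 0], 0]])

```text
time_s: 60.55
eef_pos: [0.4721, -0.1413, 0.3789]
eef_rot: [-0.0, 0.58, 0.815, 0.0]
wrist_force: [-0.3, -0.1, 0.4]
opening: 0.999
```

```bash
python3 - <<'E'
from h import *
t=camera("top"); s=camera("side"); cv2.imwrite("pics/topF.png",t); findcup("side",.466,.108,n=4); findcup("top",.466,.108,n=4)
cv2.imwrite("pics/m10.png",np.hstack([cv2.resize(t[140:270,215:460],(400,212)),cv2.resize(s[140:280,240:440],(400,280))[:212]]) if 0 else np.vstack([cv2.resize(t[140:270,215:460],(530,281)),cv2.resize(s[150:280,235:480],(530,281))]))
E
```

```text
cup [0.4693 0.0929] iou 0.78
cup [0.4657 0.1118] iou 0.706
```

View pics/m10.png

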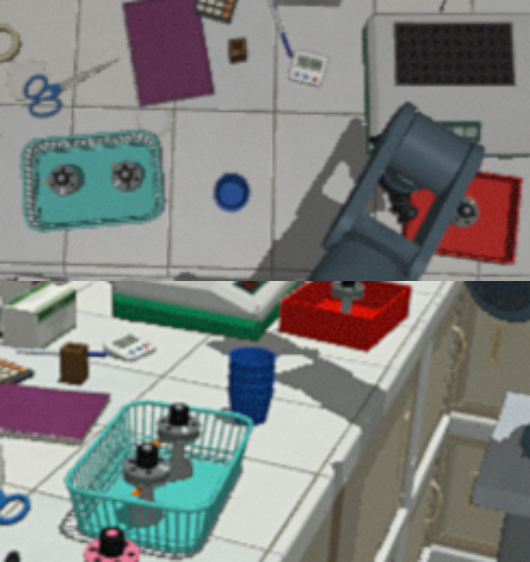

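The final picture shows the four-cup stack upright at (250,385) in the side view and both good units standing in the basket. The reject is in the red box, and the timer and pen block are at their places.

```bash
python3 -c "
from h import *
print(hand_in())"
```

```text
the job is handed in; nothing more can be done
None
```

The job is done and handed in at about 61 s of the 210 s limit. Three units were present; the fourth cup was empty from the start.

- **Wheel test:** I gave each wheel about 86° before moving any unit. On the near-left and far-right units the pointer stayed put, so they run freely. On the far-left unit the pointer turned along with the wheel, so it sticks.
- **Sorting:** The two free units stand upright in the turquoise basket left of the cups. The sticking one stands in the red box.
- **Cups:** All four are nested in one upright stack at about (0.466, 0.109) m. One cup was knocked about 3 cm aside during the run; I measured it again before picking it up.
- **Last checks:** The final top and side pictures show the stack, both basket units and the reject standing, with the timer, pen block and pink look-alike where they were.
- **Disagreement:** Fitting the four-cup outline to the side and top pictures gave poor overlaps (0.78 and 0.71) and positions about 2 cm apart. The closer wrist camera fitted the two- and three-cup stages at 0.94 to 0.96, but I did not repeat that after the fourth cup.

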